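Pin the knee of a carved leg on the sloping assembly board

ROBOT

A 6-joint arm with a two-finger parallel gripper is mounted at the origin on a cart in front of the work surface, level with it; the furniture and walls round the work are solid. World frame = base frame: x ahead of the robot, y to its left, z up, the work surface at z = 0. Lengths are in m, angles in rad, forces in N, time in s.
With the tool pointing down it reaches from about 0.35 to 0.775 m from the base axis. Payload 7.3 kg.
Tool frame: the origin (TCP) lies on the centre line of the jaws, within the pads' length; the fingertips stand 25 mm ahead of it and the grasp point (between the pads) lies 6 mm ahead of it; z points along the fingers, y is the line along which they close (so a half turn about z gives the same grasp; the last joint's range is limited). The gripper opens to 92 mm and grips with 3 to 60 N. Pads are 19 mm wide; open, the fingers measure 130 mm over their backs; the gripper's body (75 mm by 190 mm) begins 47 mm behind the grasp point.
Start: joints at [1.016, 0.342, 1.524, -0, 1.275, -0.146], TCP at [0.209, 0.482, 0.225] pointing down, gripper open.
Joint ranges: [-2.53, 2.53], [-0.77, 2.02], [0.04, 2.7], [-1, 4.14], [0.28, 2.66], [-3.11, 3.11]. Speed limits (rad/s): [2.57, 2.57, 3.14, 3.14, 3.14, 3.14].

INTERFACE

Orientations are given as [roll, pitch, yaw] about the fixed x, y, z axes, in that order (R = Rz(yaw) Ry(pitch) Rx(roll)).
In Python, from cell import status, read_camera, camera_info, ticket, models gives the robot as it stands.
- The arm moves only by the tool send_rows, never from a script. Its argument "plan" is a list of rows, each an object with "offset": the shift along the tool's x, y, z in mm, a list of three; "yaw": the turn about the tool's z in rad. In form: [{"offset": [dx, dy, dz], "yaw": yaw}, ...]. A call has 1 to 20 rows; each row shifts and turns the commanded pose from where the row before left it, along the tool's axes as they then stand; what a row does not reach is not made up. A row lasts 1/10 s, in which the tool goes at most 50 mm and 8.59 degrees, less where a joint would pass 70% of its speed; a pose out of reach is approached as far as the arm can. A call is refused whole if a number of a shift passes 50 or a number of a turn 0.15, either way. A call with a gripper value outside its range is refused whole. "hand" is the closure, from 0 (fully open) to 1 (shut), set as the call begins (left out, the last holds). The fingers move at their own pace and stop on an object; "squeeze" is the grip in N (left out, the last holds). Time passes only in rows, so rows that do not move let the fingers close. It gives the time, the measured TCP pose, the force, the opening and the grip force at its end, in the units of the state.
- status.observe(): the state, without advancing time (a new reading comes with each control period).
- read_camera(name): name is "scene" or "top" or "wrist"; returns the picture (400x640x3 uint8, red, green, blue); there is no depth.
- camera_info(name): a dict with "vfov" (degrees; the focal length in pixels is half the picture's height over the tangent of half this angle, whatever the lens; pixels are square), "cx", "cy" (the principal point, pixels), "distortion" ([k1, k2, p1, p2, k3] as OpenCV has them; the pictures are not rectified), "origin" and "attitude" of the camera in the world. Camera axes: x right, y down, z forward; pixel columns grow to the right and rows downward; lengths in m; the calibration is good to about 2 mm. A picture is of the moment at which its call begins: read the wrist's pose just before it. camera_info takes no time and is no camera call; for the wrist camera it gives the pose at the moment of the call.
- ticket.hand_in(): hands the job in; it is judged then, once.
Trained networks look in the newest picture that a camera, given by its name, has taken for a name from the list of things; names that differ only in an ending like _2 or _b are one class to them, and where a whole thing is asked for, a point or a joint stands for the part that bears it (a point fixed in the world has none). Each returns a list of dicts, best first, with "conf" (0 to 1); they miss things now and then, are a little off and sometimes report something else, mostly with a low value. They report only what shows in the picture. A call takes as long as a camera call.
- models.regions_of(camera, label): "mask" (400x640 bool, what is visible of it) and "extent" ([left, top, right, bottom] in pixels, round what is visible of it).
The state is a dict: "time": time; "qpos": joint angles; "qvel": joint speeds; "joint_efforts": joint torques, N m; "tool_pos": TCP position; "tool_rot": TCP orientation; "contact_force": force on the tool from outside, world axes, zero at the start; "torque": the same for the moment, N m; "opening": finger opening in m; "grip_force": force on a finger pad.
Only numpy, scipy, OpenCV 4.12 (cv2) and the standard library are available. Lean on these libraries where they do the work, as an engineer would, in place of code of your own. Each camera call takes 0.05 s, during which the arm holds its last target. There are 200 camera calls.

TASK

Fit the loose shin to the thigh that is strapped on the sloping board: lay it on the board against the ledge and slide its tongue fully into the thigh's fork until the shoulders meet, so that the holes line up. Then take the longer of the two steel pins from the stand and pass it through both ears of the fork and the tongue between them until its collar rests on the upper ear. Leave the short pin in the stand and do not shift the other things on the bench.

Things in the scene. Friction and masses are not known exactly. Their poses are not given: they have to be found in the camera images.
- jig: plywood assembly fixture, fixed to the bench, base plate 112 x 246 x 12 mm, that carries the sloping board. Origin on the bench top, straight below the board's origin; z up, x level and away from the board's low front edge (which faces the robot and its left), y level along the board, towards the thigh's end.
- board: the sloping board. Origin where the fork's hole axis meets its surface, 70 mm above the bench. x up the slope (25 degrees to the level), y level along the board towards the thigh, z its outward normal (25 degrees from vertical, towards the jig's -x), also the hole axis. Surface x -50 to 50, y -150 to 100 mm. The strap on the thigh (y 54 to 86) has wing nuts up to 56 mm off the board.
- fork_mid (a point): centre of the thigh's fork, on the hole axis, 20 mm off the board; board's axes. The thigh lies along +y. The fork opens to -y: two ears 44 mm wide (x -22 to 22), 10 mm thick, from their tips at y = -22 to the throat at y = 34 mm; slot between them 20 mm high (10 to 30 mm off the board), open at both sides. Holes 14 mm across in the ears, 19 mm in the 15 mm thick board below.
- fork_top (a point): centre of the hole's mouth on the outer face of the upper ear, 40 mm off the board, on the hole axis; board's axes. The pin's collar comes to rest here.
- ledge (a point): middle of the foot of the ledge's inner face (board x = -22, y = -87, z = 0 mm; board's axes). The ledge is a strip 9 mm high and 12 mm wide on the board's low side, from board y = -30 to -144 mm; the shin's side lies against it.
- shin: loose wooden shin, 163 mm long, 44 wide (x), 40 high (z), 0.11 to 0.22 kg, lying flat. Origin on its underside where it is best gripped across; y along it to the tongue, z up. Full section from y = -55 to 40 mm. Tongue 40 mm wide, 16 thick (12 to 28 above the underside), to y = 107 mm, its last 8 mm thinner. Seated: on the board, axes along the board's, origin at board x = 0, y = -82, z = 0 mm.
- shin_shoulder (a point): shoulder face of the shin, in its frame x = -10, y = 60, z = 20 mm. It spans only the front half (x = -22 to 2 mm); the rear half is cut back to y = 40 mm so that the knee can bend. Seated, this face touches the ear tips.
- shin_eye (a point): centre of the hole, 15 mm across, in the shin's tongue, at mid-thickness (in the shin's frame x = 0, y = 82, z = 20 mm). Seated, it coincides with fork_mid.
- pin_stand: wooden block 52 x 125 x 35 mm, fixed to the bench; origin in the centre of its underside, z up. Two holes, 22 mm deep and 13.5 mm across, at y = -35 and +35 mm, hold the pins upright, in either order.
- pin_long: the longer steel pin, 91 mm overall, 0.07 to 0.11 kg. Origin at its tip, z towards the head. Shank 12 mm across, 54 long, its first 10 mm tapering to 6 mm at the tip; collar 22 mm across at z = 54 to 60; above it a flat thumb tab, z = 60 to 91, 24 wide (x), 12 thick (y). Stands loosely upright in the stand, tip 13 mm above the bench, leaning up to 4 degrees.
- pin_collar (a point): centre of the underside of the long pin's collar, 54 mm from its tip on its axis
- pin_short: the shorter steel pin, same but for a shank of 32 mm (69 mm overall); origin at its tip. Too short for this joint; stays in the stand.
- blue_limb: blue painted puppet limb, 44 x 126 x 32 mm, bystander that lies beside the shin, centres about 100 mm apart, on the robot's side; origin in the centre of its underside, long along y
- plain_limb: plain wooden puppet limb without a tongue, 34 x 151 x 29 mm, bystander; origin in the centre of its underside, long along y
- sanding: cork sanding block, 62 x 112 x 36 mm, bystander; origin in the centre of its underside
- tape: roll of masking tape lying flat, 104 mm across, 25 mm high, bystander; origin in the centre of its underside
- tin: flat round tin of screw eyes, 70 mm across, 22 mm high, bystander; origin in the centre of its underside

How it is judged:
On the way:
1. the shin lies on the board with its tongue home in the fork, the holes in line (distance between shin_eye and fork_mid below 0.006 m and angle between the y axis of shin and the y axis of fork_mid, either way round below 0.12 rad), for 0.2 s.
At the end, for the whole second after the job is handed in: Long pin in the joint: collar within 4 mm of the mouth of the upper ear's hole, pin within 0.08 rad of its axis; the shin's eye trapped within 6 mm of the fork's centre, shin within 0.12 rad of the thigh's line, both at rest; the short pin upright in its hole in the stand (all of step 1 and distance between pin_collar and fork_top below 0.004 m and angle between the z axis of pin_long and the z axis of fork_top, either way round below 0.08 rad and linear speed of each of shin, pin_long below 0.02 m/s and horizontal distance between pin_short and pin_stand below 0.04 m and angle between pin_short's own z axis and vertical below 0.12 rad); the robot touches nothing.
It fails at once if the short pin is pulled out or knocked over (distance of pin_short from where it was at the start of the episode above 0.02 m).
It fails at once if a bystander on the bench is shifted by more than 30 mm (distance of any of blue_limb, plain_limb, sanding, tape, tin from where it was at the start of the episode above 0.03 m).
It also fails if it takes over 58 s, if anything falls off the work surface, if the arm or the gripper's body presses on something with over 40 N, if the wrist force passes 120 N, or if a joint passes its speed limit or range.

## Working session

There is one attempt and no reset: what is moved stays moved. The work goes in short steps, Python scripts to look and compute and a tool call to move; the robot and the scene stay as the last step left them, time stands still between calls to the robot, and variables do not carry over. Pictures are saved under pics/ and viewed, at most 10 in all, crops included, and the job is handed in when it is done.

Besides the shell and the picture viewer there is one more tool, called after ">>>" by a JSON object that holds its "method" and its "body", one argument or row to a line. send_rows: Moves the arm, as the interface text tells. Its arguments: {"type":"object","properties":{"plan":{"type":"array"},"hand":{"type":"number"},"squeeze":{"type":"number"}},"required":["plan"]}

```bash
mkdir -p pics; ls; python3 - <<'E'
from cell import status, read_camera, camera_info, ticket, models
import cv2,numpy as np
s=status.observe();print({k:np.round(v,3).tolist() for k,v in s.items()})
ims=[]
for n in ["scene","top","wrist"]:
    c=camera_info(n);print(n,c)
    im=read_camera(n);cv2.imwrite(f"pics/{n}0.png",im[:,:,::-1])
E
```

```text
pics
{'time': 0.0, 'qpos': [1.016, 0.343, 1.525, -0.0, 1.275, -0.146], 'qvel': [-0.001, 0.002, -0.0, 0.001, 0.002, 0.002], 'joint_efforts': [-0.002, -43.124, -24.422, 0.072, 0.056, -0.0], 'tool_pos': [0.208, 0.481, 0.224], 'tool_rot': [-3.14, -0.0, 2.733], 'contact_force': [-1.028, 0.702, -0.466], 'torque': [0.051, 0.005, 0.031], 'grip_force': 0.0, 'opening': 0.092}
scene {'vfov': 51.93448848745511, 'cx': 317.3614207009887, 'cy': 198.323625478434, 'distortion': array([-0.04979346,  0.        ,  0.        ,  0.        ,  0.        ]), 'origin': array([ 0.1323582 , -0.8923882 ,  0.65274397]), 'attitude': array([-2.18948245,  0.02224705, -0.53789341])}
top {'vfov': 51.02353998715772, 'cx': 321.2560452146603, 'cy': 200.45636904991864, 'distortion': array([0.01631531, 0.        , 0.        , 0.        , 0.        ]), 'origin': array([ 0.44661462, -0.20493127,  1.19970971]), 'attitude': array([-3.06861901e+00, -1.31440214e-03, -1.54145563e+00])}
wrist {'vfov': 62.648798679892835, 'cx': 319.4024309487389, 'cy': 199.5858855582651, 'distortion': array([-0.05785606,  0.        ,  0.        ,  0.        ,  0.        ]), 'origin': array([0.13190339, 0.51691986, 0.38483987]), 'attitude': array([2.82546369e+00, 1.14206336e-03, 1.16187737e+00])}
```

View pics/top0.png

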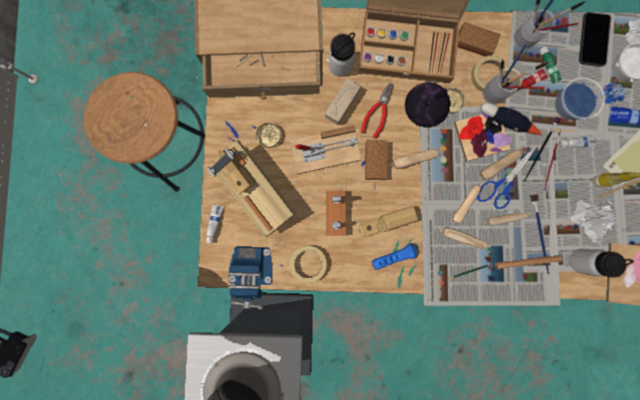

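View pics/scene0.png

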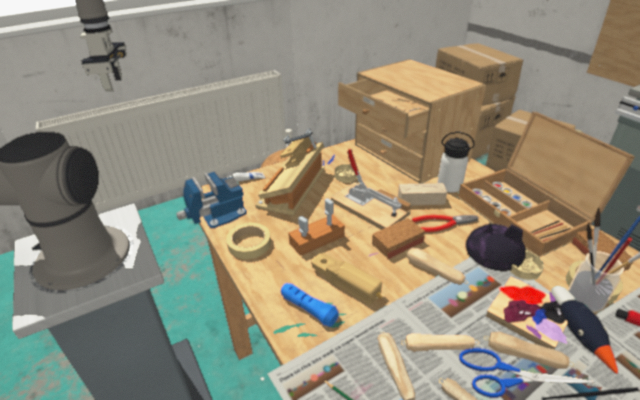

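```bash
cat > h.py <<'E'
from cell import status, read_camera, camera_info, ticket, models
import cv2,numpy as np
from scipy.spatial.transform import Rotation as Ro
from scipy.optimize import minimize
def cam(n):
    c=camera_info(n);f=200/np.tan(np.radians(c["vfov"]/2))
    c["K"]=np.array([[f,0,c["cx"]],[0,f,c["cy"]],[0,0,1]])
    c["R"]=Ro.from_euler("xyz",c["attitude"]).as_matrix();return c
def proj(c,P):
    R=c["R"].T
    return cv2.projectPoints(np.asarray(P,float).reshape(-1,1,3),cv2.Rodrigues(R)[0],-R@c["origin"],c["K"],c["distortion"])[0][:,0]
def ray(c,uv):
    p=cv2.undistortPoints(np.array([[uv]],float),c["K"],c["distortion"])[0,0]
    return c["R"]@np.array([p[0],p[1],1])
def onplane(c,uv,z):
    d=ray(c,uv);return c["origin"]+d*(z-c["origin"][2])/d[2]
def box(x0,x1,y0,y1,z0,z1): return np.array([[x,y,z] for x in(x0,x1) for y in(y0,y1) for z in(z0,z1)])/1000.
SHIN=[box(-22,22,-55,40,0,40),box(-22,2,40,60,0,40),box(-20,20,40,107,12,28)]
STAND=[box(-26,26,-62.5,62.5,0,35)]
def rz(a): return Ro.from_euler("z",a).as_matrix()
RB=Ro.from_euler("y",-np.radians(25)).as_matrix()  # board in jig: x up slope
BOARD=[box(-50,50,-150,100,-15,0)@RB.T+[0,0,.07], box(-22,22,-22,100,0,40)@RB.T+[0,0,.07],box(-56,56,-123,123,0,12)+0]
def sil(c,parts,p,S=2):
    m=np.zeros((400*S,640*S),np.uint8);R=rz(p[2])
    for b in parts:
        uv=proj(c,b@R.T+[p[0],p[1],0])
        cv2.fillConvexPoly(m,cv2.convexHull(np.round((uv+.5)*S*16).astype(np.int32)),1,shift=4)
    return cv2.resize(m.astype(np.float32),(640,400),interpolation=cv2.INTER_AREA)
def fit(views,parts,p0):
    def cost(p):
        t=0
        for c,m in views:
            s=sil(c,parts,p);t+=1-np.minimum(s,m).sum()/np.maximum(s,m).sum()
        return t/len(views)
    best=None
    for q in p0:
        r=minimize(cost,q,method="Nelder-Mead",options=dict(initial_simplex=np.array([q]+[np.array(q)+d for d in np.diag([.02,.02,.15])]),xatol=1e-4,fatol=1e-4))
        if best is None or r.fun<best.fun: best=r
    return best.x,best.fun
def best(n,l):
    r=models.regions_of(n,l)
    return (r[0]["mask"].astype(np.float32),r[0]["conf"],r[0]["extent"]) if r else (None,0,None)
E
python3 - <<'E'
from h import *
C={n:cam(n) for n in("top","scene")}
for n in C: read_camera(n)
for l,parts in (("shin",SHIN),("pin_stand",STAND),("jig",None),("board",None),("pin_long",None),("pin_short",None)):
    V=[]
    for n in C:
        m,cf,e=best(n,l);print(l,n,round(cf,2),e, m is not None and m.sum())
        if m is not None: V.append((C[n],m)); np.save(f"{l}_{n}.npy",m)
    if parts and V:
        ys,xs=np.nonzero(V[0][1]);q=onplane(V[0][0],(xs.mean(),ys.mean()),.02)
        for one in ([V[:1],V[1:],V]): print(l,fit(one,parts,[[q[0],q[1],a] for a in np.arange(-3,3,.7)]))
for uv in((338,213),(255,190),(233,240)): print(uv,onplane(C["top"],uv,.03))
E
```

```text
shin top 0.97 [360.2, 207.3, 414.4, 237.4] 852.0
shin scene 0.77 [312.1, 253.2, 380.6, 306.7] 1766.0
shin (array([ 0.48694665, -0.41562535,  0.33151474]), np.float64(0.11790734529495239))
shin (array([ 0.48734475, -0.41569514,  0.3005995 ]), np.float64(0.11036491394042969))
shin (array([ 0.48684181, -0.41480102,  0.31842132]), np.float64(0.11888694763183594))
pin_stand top 0.8 [327.1, 193.6, 349.6, 240.2] 722.0
pin_stand scene 0.97 [290.3, 218.6, 343.0, 255.7] 1171.0
pin_stand (array([ 0.49897417, -0.24540322, -1.54432605]), np.float64(0.15555554628372192))
pin_stand (array([ 0.50046636, -0.24345832, -1.52010287]), np.float64(0.1671115756034851))
pin_stand (array([ 0.49905772, -0.24538728, -1.54233077]), np.float64(0.16653567552566528))
jig top 0.69 [207.7, 139.9, 295.5, 234.7] 3839.0
jig scene 0.86 [253.9, 130.6, 325.6, 216.9] 3208.0
board top 0.67 [210.1, 138.7, 294.6, 234.3] 3339.0
board scene 0.74 [259.9, 130.0, 323.7, 199.7] 1927.0
pin_long top 0.61 [332.0, 194.2, 342.2, 203.5] 54.0
pin_long scene 0.68 [323.2, 201.7, 332.9, 226.9] 175.0
pin_short top 0.52 [331.8, 222.1, 343.3, 229.6] 47.0
pin_short scene 0.73 [290.6, 217.0, 341.5, 256.0] 1271.0
(338, 213) [ 0.49840301 -0.25172651  0.03      ]
(255, 190) [ 0.55603208 -0.01753541  0.03      ]
(233, 240) [0.41489426 0.03772282 0.03      ]
```

View pics/wrist0.png

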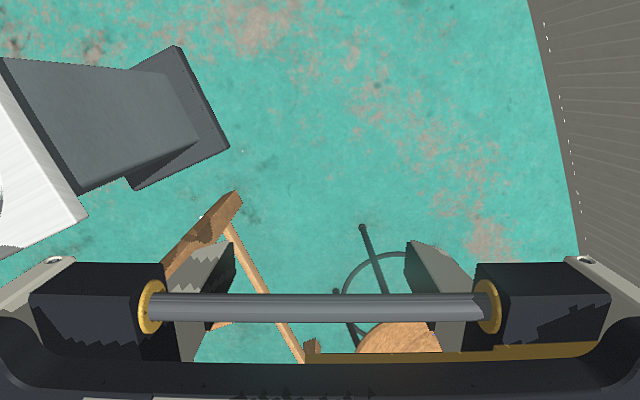

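```bash
python3 - <<'E'
from h import *
C={n:cam(n) for n in("top","scene")}
ims={n:read_camera(n) for n in C}
M={l:{n:np.load(f"{l}_{n}.npy") for n in C} for l in("jig","board")}
P0=[[.55,-.03,-.96],[.55,-.03,-.7]]
V=[(C[n],np.maximum(M["jig"][n],M["board"][n])) for n in C]
for one in (V[:1],V[1:],V): 
    p,f=fit(one,BOARD,P0);print(p,f)
np.save("jig.npy",p)
R=rz(p[2]);o=[]
for n,(x0,y0,x1,y1) in (("top",(195,130,305,245)),("scene",(245,120,355,235))):
    k=5;im=cv2.resize(ims[n][y0:y1,x0:x1],None,fx=k,fy=k,interpolation=cv2.INTER_CUBIC)[:,:,::-1].copy()
    b=np.array([[-50,-150,0],[-50,100,0],[50,100,0],[50,-150,0],[-22,-22,40],[22,-22,40],[22,100,40],[-22,100,40]])/1000@RB.T+[0,0,.07]
    uv=(proj(C[n],b@R.T+[p[0],p[1],0])-[x0,y0]+.5)*k
    for a in(uv[:4],uv[4:]): cv2.polylines(im,[a.astype(int)],True,(0,0,255),1)
    b=(np.array([[0,0,40]])/1000@RB.T+[0,0,.07])@R.T+[p[0],p[1],0]
    u=(proj(C[n],b)-[x0,y0]+.5)[0]*k;cv2.circle(im,tuple(u.astype(int)),4,(255,0,0),1)
    o.append(im[:, :400] if 0 else cv2.resize(im,(400,int(im.shape[0]*400/im.shape[1]))))
h=min(a.shape[0] for a in o);cv2.imwrite("pics/jig.png",np.hstack([a[:h] for a in o]))
E
```

```text
[ 0.57194848  0.00363838 -0.8837517 ] 0.047369420528411865
[ 0.56423428 -0.00559557 -0.866403  ] 0.13410377502441406
[ 0.57194829  0.00254093 -0.88595646] 0.09750300645828247
```

View pics/jig.png

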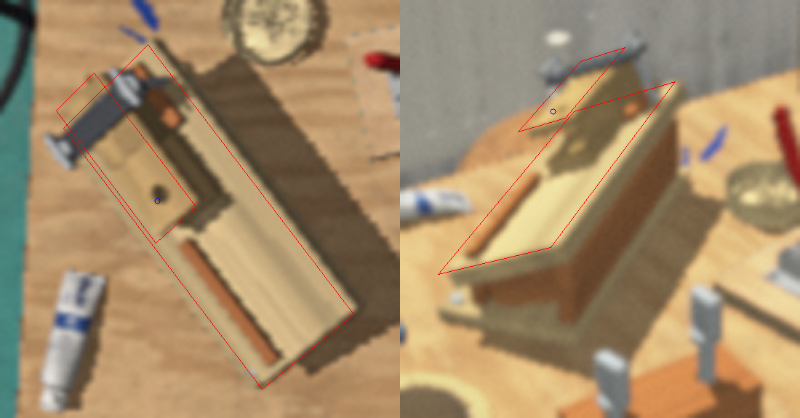

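```bash
cat >> h.py <<'E'
def tool():
    s=status.observe();return np.array(s["tool_pos"]),s["tool_rot"][2],s
def rows(x,y,z,yaw,step=40):
    p,w,s=tool();d=(yaw-w+np.pi)%(2*np.pi)-np.pi
    n=max(1,int(np.ceil(abs(d)/.14)));print("yaw first:",n,"x",round(-d/n,3))
    v=np.array([x,y,z])-p;c,sn=np.cos(yaw),np.sin(yaw)
    t=np.array([v[0]*c+v[1]*sn, v[0]*sn-v[1]*c, -v[2]])*1000
    m=max(1,int(np.ceil(np.abs(t).max()/step)));print("then total",t.round(1),"=",m,"x",(t/m).round(1))
E
python3 - <<'E'
from h import *
c=cam("wrist");p,w,s=tool()
for uv in((320,20),(320,130),(320,200),(320,240)):
    q=onplane(c,uv,.02)-p;print(uv,q[0]*np.cos(w)+q[1]*np.sin(w),q[0]*np.sin(w)-q[1]*np.cos(w))
yaw=np.pi/2+.32
# want look point (tool x +t) at shin
rows(.45,0.1,.225,yaw)
E
```

```text
(320, 20) 0.1552406316931527 0.0025938278642090445
(320, 130) 0.04510672971423527 0.0026336734016185227
(320, 200) -0.035720116898695524 0.0026678702299220113
(320, 240) -0.08710233389614798 0.002691335113769587
yaw first: 7 x 0.12
then total [-4.383e+02  1.090e+02  1.000e-01] = 11 x [-39.8   9.9   0. ]
```

>>> {"method": "send_rows", "body": {
  "plan": [
    {"offset": [0,0,0],"yaw": 0.12},
    {"offset": [0,0,0],"yaw": 0.12},
    {"offset": [0,0,0],"yaw": 0.12},
    {"offset": [0,0,0],"yaw": 0.12},
    {"offset": [0,0,0],"yaw": 0.12},
    {"offset": [0,0,0],"yaw": 0.12},
    {"offset": [0,0,0],"yaw": 0.12},
    {"offset": [-40,10,0],"yaw": 0},
    {"offset": [-40,10,0],"yaw": 0},
    {"offset": [-40,10,0],"yaw": 0},
    {"offset": [-40,10,0],"yaw": 0},
    {"offset": [-40,10,0],"yaw": 0},
    {"offset": [-40,10,0],"yaw": 0},
    {"offset": [-40,10,0],"yaw": 0},
    {"offset": [-40,10,0],"yaw": 0},
    {"offset": [-40,10,0],"yaw": 0},
    {"offset": [-40,10,0],"yaw": 0},
    {"offset": [-40,10,0],"yaw": 0}
  ]
}}

```text
time: 2.75
tool_pos: [0.453, 0.0976, 0.2253]
tool_rot: [3.141, 0.0, 1.893]
contact_force: [1.1, 0.7, 0.2]
opening: 0.0918
grip_force: 0.0
```

>>> {"method": "send_rows", "body": {
  "plan": [
    {"offset": [-45,-11.5,0],"yaw": 0},
    {"offset": [-45,-11.5,0],"yaw": 0},
    {"offset": [-45,-11.5,0],"yaw": 0},
    {"offset": [-45,-11.5,0],"yaw": 0},
    {"offset": [-45,-11.5,0],"yaw": 0},
    {"offset": [-45,-11.5,0],"yaw": 0},
    {"offset": [-45,-11.5,0],"yaw": 0},
    {"offset": [-45,-11.5,0],"yaw": 0},
    {"offset": [-45,-11.5,0],"yaw": 0},
    {"offset": [-45,-11.5,0],"yaw": 0},
    {"offset": [-45,-11.5,0],"yaw": 0},
    {"offset": [0,0,0],"yaw": 0},
    {"offset": [0,0,0],"yaw": 0}
  ]
}}

```text
time: 4.05
tool_pos: [0.4885, -0.411, 0.224]
tool_rot: [-3.141, -0.002, 1.891]
contact_force: [0.0, 0.1, -0.5]
opening: 0.0916
grip_force: 0.0
```

```bash
python3 - <<'E'
from h import *
p,w,s=tool();print(p,w,s["time"],s["qpos"])
C=cam("wrist");im=read_camera("wrist");cv2.imwrite("pics/w1.png",im[:,:,::-1])
m,cf,e=best("wrist","shin");print(cf,e)
if m is not None:
    q,f=fit([(C,m)],SHIN,[[.487,-.415,.32],[.487,-.415,.25]]);print(q,f)
    yaw=np.pi/2+q[2];rows(q[0],q[1],.044,yaw)
E
```

```text
[ 0.48845681 -0.4110263   0.22398009] 1.8910240901477384 4.05 [-8.19698042e-01  5.57168697e-01  1.18015702e+00  4.15063182e-04
  1.40593349e+00 -1.13999454e+00]
0.8 [295.9, 76.6, 340.1, 227.7]
[ 0.48917662 -0.41460166  0.32787314] 0.06091409921646118
yaw first: 1 x -0.005
then total [ -5.   -1.5 180.9] = 5 x [-1.  -0.3 36.2]
```

>>> {"method": "send_rows", "body": {
  "plan": [
    {"offset": [-1,-0.3,36],"yaw": 0},
    {"offset": [-1,-0.3,36],"yaw": 0},
    {"offset": [-1,-0.3,36],"yaw": 0},
    {"offset": [-1,-0.3,36],"yaw": 0},
    {"offset": [-1,-0.3,36],"yaw": 0},
    {"offset": [0,0,0],"yaw": 0},
    {"offset": [0,0,0],"yaw": 0}
  ]
}}

```text
time: 4.85
tool_pos: [0.4897, -0.4147, 0.046]
tool_rot: [3.141, -0.0, 1.894]
contact_force: [0.9, -0.5, 0.4]
opening: 0.092
grip_force: 0.0
```

>>> {"method": "send_rows", "body": {
  "plan": [
    {"offset": [0,0,0],"yaw": 0},
    {"offset": [0,0,0],"yaw": 0},
    {"offset": [0,0,0],"yaw": 0},
    {"offset": [0,0,0],"yaw": 0},
    {"offset": [0,0,0],"yaw": 0},
    {"offset": [0,0,0],"yaw": 0},
    {"offset": [0,0,0],"yaw": 0},
    {"offset": [0,0,-30],"yaw": 0},
    {"offset": [0,0,-40],"yaw": 0},
    {"offset": [0,0,-40],"yaw": 0},
    {"offset": [0,0,-40],"yaw": 0},
    {"offset": [0,0,-40],"yaw": 0},
    {"offset": [0,0,-30],"yaw": 0},
    {"offset": [0,0,0],"yaw": 0}
  ],
  "hand": 1,
  "squeeze": 25
}}

```text
time: 6.25
tool_pos: [0.4903, -0.4169, 0.2706]
tool_rot: [3.138, 0.009, 1.893]
contact_force: [-0.9, 0.1, -1.0]
opening: 0.0007
grip_force: 0.0
```

```bash
python3 - <<'E'
from h import *
p,w,s=tool();print(p,w,s["time"],s["opening"],s["grip_force"])
im=read_camera("wrist");cv2.imwrite("pics/w2.png",np.hstack([cv2.imread("pics/w1.png")[:, 120:520],im[:,120:520,::-1]]))
C=cam("wrist");m,cf,e=best("wrist","shin");print(cf,e)
if m is not None:print(fit([(C,m)],SHIN,[[.487,-.415,.32]]))
E
```

```text
[ 0.49034828 -0.41694034  0.27055139] 1.892830347840298 6.25 0.0006585102539273413 0.0
0.63 [296.7, 73.4, 337.2, 207.3]
(array([ 0.48813933, -0.41306899,  0.33958239]), np.float64(0.1081743836402893))
```

View pics/w2.png

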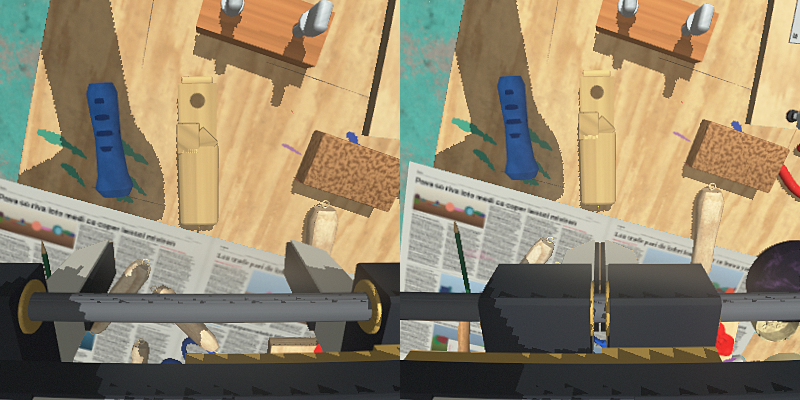

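>>> {"method": "send_rows", "body": {
  "plan": [
    {"offset": [2.5,-0.5,0],"yaw": 0},
    {"offset": [0,0,0],"yaw": 0},
    {"offset": [0,0,0],"yaw": 0},
    {"offset": [0,0,0],"yaw": 0},
    {"offset": [0,0,0],"yaw": 0},
    {"offset": [0,0,0],"yaw": 0},
    {"offset": [0,0,0],"yaw": 0},
    {"offset": [0,0,0],"yaw": 0},
    {"offset": [0,0,40],"yaw": 0},
    {"offset": [0,0,40],"yaw": 0},
    {"offset": [0,0,40],"yaw": 0},
    {"offset": [0,0,40],"yaw": 0},
    {"offset": [0,0,40],"yaw": 0},
    {"offset": [0,0,27],"yaw": 0},
    {"offset": [0,0,0],"yaw": 0},
    {"offset": [0,0,0],"yaw": 0}
  ],
  "hand": 0
}}

```text
time: 7.95
tool_pos: [0.4881, -0.4137, 0.0386]
tool_rot: [3.141, 0.0, 1.893]
contact_force: [0.9, -0.2, 0.3]
opening: 0.0919
grip_force: 0.0
```

>>> {"method": "send_rows", "body": {
  "plan": [
    {"offset": [0,0,0],"yaw": 0},
    {"offset": [0,0,0],"yaw": 0},
    {"offset": [0,0,0],"yaw": 0},
    {"offset": [0,0,0],"yaw": 0},
    {"offset": [0,0,0],"yaw": 0},
    {"offset": [0,0,0],"yaw": 0},
    {"offset": [0,0,0],"yaw": 0},
    {"offset": [0,0,0],"yaw": 0},
    {"offset": [0,0,0],"yaw": 0},
    {"offset": [0,0,0],"yaw": 0}
  ],
  "hand": 1,
  "squeeze": 25
}}

```text
time: 8.95
tool_pos: [0.4881, -0.4138, 0.0386]
tool_rot: [3.141, 0.001, 1.893]
contact_force: [-0.3, -0.8, 5.8]
opening: 0.0165
grip_force: 2.7
```

```bash
python3 - <<'E'
from h import *
p,w,s=tool();print(p,w,s["time"],s["opening"],s["grip_force"],s["contact_force"])
im=read_camera("wrist")[:,:,::-1].copy();C=cam("wrist")
for u in proj(C,[p,p-[0,0,.006],p-[0,0,.025]]): cv2.circle(im,tuple(u.astype(int)),4,(0,0,255),1)
sc=read_camera("scene")[200:330,270:430,::-1]
cv2.imwrite("pics/w3.png",np.hstack([im[:,120:520],cv2.resize(sc,(400,325)).repeat(1,0) if 0 else cv2.copyMakeBorder(cv2.resize(sc,(400,325)),0,75,0,0,0)]))
E
```

```text
[ 0.48809818 -0.41379154  0.03860452] 1.8928256733779403 8.95 0.016472796395226145 2.6938516486552544 [-0.34671159 -0.79122841  5.83695722]
```

View pics/w3.png

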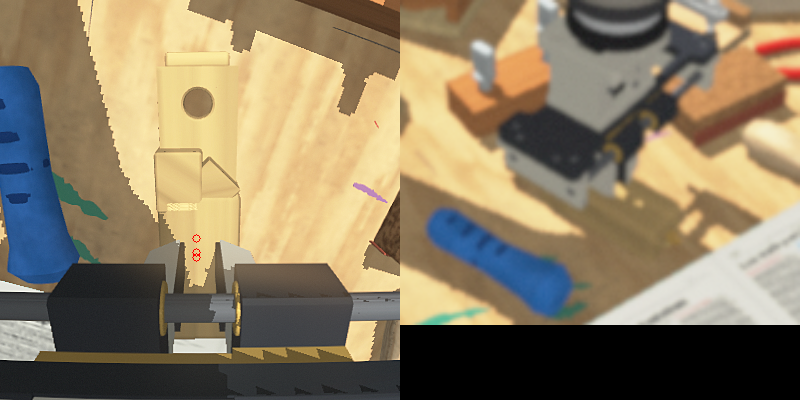

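>>> {"method": "send_rows", "body": {
  "plan": [
    {"offset": [0,0,0],"yaw": 0},
    {"offset": [0,0,0],"yaw": 0},
    {"offset": [0,0,0],"yaw": 0}
  ]
}}

```text
time: 9.35
tool_pos: [0.4882, -0.4138, 0.0386]
tool_rot: [3.141, 0.001, 1.893]
contact_force: [0.7, 0.0, 4.6]
opening: 0.0003
grip_force: 2.6
```

```bash
python3 - <<'E'
from h import *
im=read_camera("wrist");C=cam("wrist")
a=cv2.imread("pics/w3.png")[:,:400]
cv2.imwrite("pics/w4.png",np.hstack([a,im[:,120:520,::-1]])[130:360])
print(tool()[2]["opening"],tool()[2]["grip_force"])
E
```

```text
0.0005552737301481225 2.644339803373441
```

View pics/w4.png

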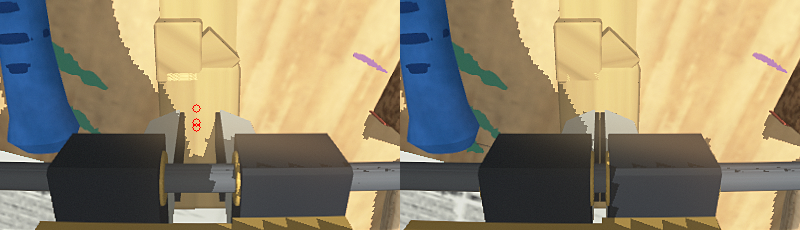

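>>> {"method": "send_rows", "body": {
  "plan": [
    {"offset": [0,0,-10],"yaw": 0},
    {"offset": [0,0,0],"yaw": 0}
  ]
}}

```text
time: 9.6
tool_pos: [0.4883, -0.4138, 0.0491]
tool_rot: [3.141, 0.001, 1.893]
contact_force: [-0.6, -1.1, 0.6]
opening: 0.0006
grip_force: 0.0
```

>>> {"method": "send_rows", "body": {
  "plan": [
    {"offset": [0,0,-20],"yaw": 0},
    {"offset": [0,0,0],"yaw": 0}
  ]
}}

```text
time: 9.8
tool_pos: [0.4888, -0.4144, 0.0701]
tool_rot: [3.14, 0.004, 1.893]
contact_force: [-0.0, -0.4, 0.4]
opening: 0.0003
grip_force: 0.0
```

```bash
python3 - <<'E'
from h import *
im=read_camera("wrist");C=cam("wrist");s=tool()[2]
print(tool()[2]["opening"],tool()[2]["grip_force"],s["tool_pos"],C["origin"],C["attitude"])
p=np.array(s["tool_pos"])
print(proj(C,[p,p-[0,0,.006],p-[0,0,.025]]))
sc=read_camera("scene");c2=cam("scene");print(proj(c2,[p,p-[0,0,.025]]))
a=cv2.resize(sc[200:310,290:440,::-1],(600,440),interpolation=cv2.INTER_CUBIC)
for u in proj(c2,[p,p-[0,0,.025]]): cv2.circle(a,tuple(((u-[290,200])*4).astype(int)),3,(0,0,255),1)
cv2.imwrite("pics/s5.png",a)
E
```

```text
0.0003276266088245648 0.0 [ 0.48838648 -0.41395901  0.06886947] [ 0.462436   -0.33160334  0.22909848] [ 2.82312090e+00 -1.18578722e-03  3.21900427e-01]
[[316.42372925 257.83961295]
 [316.50201201 252.72780438]
 [316.72156749 238.41159426]]
[[354.11866039 263.41210905]
 [353.74084014 272.24681411]]
```

View pics/s5.png

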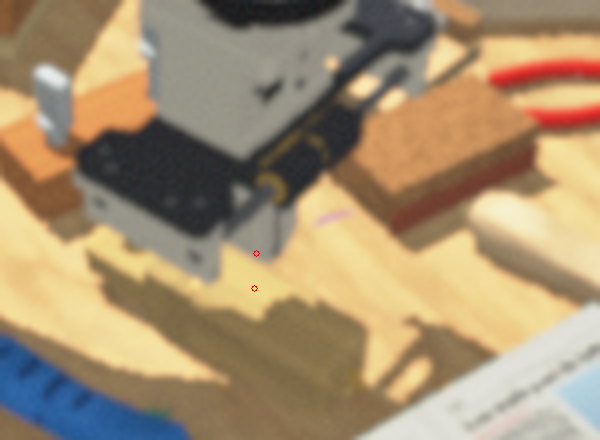

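>>> {"method": "send_rows", "body": {
  "plan": [
    {"offset": [0,0,0],"yaw": 0},
    {"offset": [0,0,0],"yaw": 0},
    {"offset": [0,0,0],"yaw": 0},
    {"offset": [0,0,0],"yaw": 0},
    {"offset": [0,0,0],"yaw": 0},
    {"offset": [0,0,0],"yaw": 0},
    {"offset": [0,0,0],"yaw": 0},
    {"offset": [0,0,0],"yaw": 0},
    {"offset": [0,0,20],"yaw": 0},
    {"offset": [0,0,15],"yaw": 0},
    {"offset": [0,0,9],"yaw": 0},
    {"offset": [0,0,0],"yaw": 0},
    {"offset": [0,0,0],"yaw": 0}
  ],
  "hand": 0
}}

```text
time: 11.2
tool_pos: [0.4879, -0.4135, 0.024]
tool_rot: [3.142, -0.0, 1.893]
contact_force: [0.1, 0.5, 0.4]
opening: 0.0913
grip_force: 0.0
```

```bash
python3 - <<'E'
from h import *
p,w,s=tool();print(p,s["contact_force"])
C=cam("wrist");im=read_camera("wrist");cv2.imwrite("pics/w6.png",im[:,:,::-1])
m,cf,e=best("wrist","pin_stand");print(cf,e)
# z-bias test with the fixed stand (top+scene fit known)
for dz in(-.02,0,.02,.03):
    c=dict(C);c["origin"]=C["origin"]+[0,0,dz]
    m,cf,e=best("wrist","shin");print(dz,fit([(c,m)],SHIN,[[.488,-.414,.325]]),cf)
E
```

```text
[ 0.48792302 -0.41351077  0.02401201] [0.12585218 0.46861966 0.41132009]
0.89 [445.9, 1.6, 605.5, 36.1]
-0.02 (array([ 0.49113002, -0.41713412,  0.3361931 ]), np.float64(0.32619965076446533)) 0.73
0 (array([ 0.4901268 , -0.41496711,  0.33516444]), np.float64(0.16647869348526)) 0.73
0.02 (array([ 0.48927441, -0.41299143,  0.33605601]), np.float64(0.25260603427886963)) 0.73
0.03 (array([ 0.48782165, -0.41205517,  0.32621654]), np.float64(0.3150255084037781)) 0.73
```

>>> {"method": "send_rows", "body": {
  "plan": [
    {"offset": [0,0,0],"yaw": 0},
    {"offset": [0,0,0],"yaw": 0},
    {"offset": [0,0,0],"yaw": 0},
    {"offset": [0,0,0],"yaw": 0},
    {"offset": [0,0,0],"yaw": 0},
    {"offset": [0,0,0],"yaw": 0},
    {"offset": [0,0,0],"yaw": 0},
    {"offset": [0,0,0],"yaw": 0},
    {"offset": [0,0,0],"yaw": 0}
  ],
  "hand": 1,
  "squeeze": 25
}}

```text
time: 12.4
tool_pos: [0.4878, -0.4134, 0.024]
tool_rot: [3.142, -0.0, 1.893]
contact_force: [0.1, 0.5, -0.2]
opening: 0.0435
grip_force: 25.0
```

>>> {"method": "send_rows", "body": {
  "plan": [
    {"offset": [0,0,-20],"yaw": 0},
    {"offset": [0,0,-40],"yaw": 0},
    {"offset": [0,0,-40],"yaw": 0},
    {"offset": [0,0,-40],"yaw": 0},
    {"offset": [0,0,-40],"yaw": 0},
    {"offset": [0,0,-20],"yaw": 0},
    {"offset": [0,0,0],"yaw": 0}
  ]
}}

```text
time: 13.1
tool_pos: [0.4888, -0.4144, 0.2275]
tool_rot: [3.139, 0.006, 1.893]
contact_force: [-0.6, 0.4, -2.3]
opening: 0.0436
grip_force: 25.0
```

Held. Rotate and carry to above the jig.

>>> {"method": "send_rows", "body": {
  "plan": [
    {"offset": [0,0,0],"yaw": 0.134},
    {"offset": [0,0,0],"yaw": 0.134},
    {"offset": [0,0,0],"yaw": 0.134},
    {"offset": [0,0,0],"yaw": 0.134},
    {"offset": [0,0,0],"yaw": 0.134},
    {"offset": [0,0,0],"yaw": 0.134},
    {"offset": [0,0,0],"yaw": 0.134},
    {"offset": [0,0,0],"yaw": 0.134},
    {"offset": [0,0,0],"yaw": 0.134},
    {"offset": [28,-38,0],"yaw": 0},
    {"offset": [28,-38,0],"yaw": 0},
    {"offset": [28,-38,0],"yaw": 0},
    {"offset": [28,-38,0],"yaw": 0},
    {"offset": [28,-38,0],"yaw": 0},
    {"offset": [28,-38,0],"yaw": 0},
    {"offset": [28,-38,0],"yaw": 0},
    {"offset": [0,0,0],"yaw": 0},
    {"offset": [0,0,0],"yaw": 0}
  ]
}}

```text
time: 14.9
tool_pos: [0.47, -0.0824, 0.2227]
tool_rot: [-3.14, 0.001, 0.69]
contact_force: [0.6, 0.2, -1.8]
opening: 0.0436
grip_force: 25.0
```

```bash
python3 - <<'E'
from h import *
p,w,s=tool();print(p,w,s["time"],s["opening"])
C=cam("wrist");im=read_camera("wrist")[:,:,::-1].copy()
q=np.load("jig.npy");R=rz(q[2])
def J(b): return (np.array(b,float).reshape(-1,3)/1000@RB.T+[0,0,.07])@R.T+[q[0],q[1],0]
for pts in([[-22,-22,40],[22,-22,40],[22,50,40],[-22,50,40]],[[-50,-150,0],[50,-150,0],[50,100,0],[-50,100,0]],[[-22,-30,9],[-22,-144,9],[-34,-144,9],[-34,-30,9]]):
    cv2.polylines(im,[proj(C,J(pts)).astype(int)],True,(0,0,255),1)
a=np.linspace(0,6.28,30);cv2.polylines(im,[proj(C,J(np.c_[7*np.cos(a),7*np.sin(a),0*a+40])).astype(int)],True,(255,0,0),1)
cv2.imwrite("pics/w7.png",im)
for l in("jig","board","fork_mid","fork_top","ledge","shin"):
    m,cf,e=best("wrist",l);print(l,cf,e)
    if m is not None: np.save(f"w7_{l}.npy",m)
E
```

```text
[ 0.47000356 -0.08235045  0.22265473] 0.6895085558310845 14.9 0.04364050616258157
jig 0.81 [266.8, 1.3, 386.7, 204.8]
board 0.58 [271.4, 0.0, 386.2, 201.8]
fork_mid 0.87 [274.5, 0.1, 386.0, 201.1]
fork_top 0.69 [274.0, 0.0, 387.9, 205.8]
ledge 0.88 [271.6, 0.0, 385.5, 204.5]
shin 0.93 [268.7, 47.1, 365.7, 354.3]
```

View pics/w7.png

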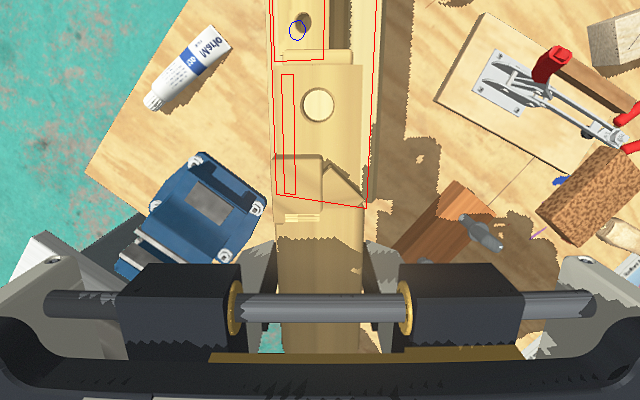

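```bash
python3 - <<'E'
from h import *
p,w,s=tool();C=cam("wrist")
im=cv2.imread("pics/w7.png")
q=np.load("jig.npy")
X=onplane(C,(303,21),.07+.04*np.cos(np.radians(25)));off=np.array([-.04*np.sin(np.radians(25)),0,0])@rz(q[2]).T
j=X[:2]-off[:2];print("hole",X,"jig old",q,"new",j, "shift in jig", rz(q[2])[:2,:2].T@(j-q[:2]))
np.save("jig2.npy",[j[0],j[1],q[2]])
def tl(v): v=v-p;return [v[0]*np.cos(w)+v[1]*np.sin(w),v[0]*np.sin(w)-v[1]*np.cos(w)]
for b in(.024,.035,.045): 
    print(b,"eye in tool",tl(onplane(C,(318,104),p[2]-b+.028)))
m=np.load("w7_shin.npy").copy()
for b in(.015,.024,.035,.045):
    P=[x+[0,0,p[2]-b] for x in SHIN]
    # ignore region hidden by hand
    mm=m.copy();mm[240:]=0
    import h
    o=h.sil
    def sil2(c,parts,pp,S=2):
        t=o(c,parts,pp,S);t[240:]=0;return t
    h.sil=sil2;r=fit([(C,mm)],P,[[p[0],p[1],w-np.pi/2]]);h.sil=o
    print(b,r,tl(np.array([*r[0][:2],0])),"yaw rel",r[0][2]-(w-np.pi/2))
E
```

```text
hole [0.57069511 0.01431876 0.10625231] jig old [ 0.57194829  0.00254093 -0.88595646] new [0.58138818 0.00122571] shift in jig [0.00698987 0.00647945]
0.024 eye in tool [np.float64(0.08179260791768737), np.float64(-0.0011256496488343815)]
0.035 eye in tool [np.float64(0.08143849263466157), np.float64(-0.0011779513543256973)]
0.045 eye in tool [np.float64(0.0811165696500927), np.float64(-0.0012254983593177823)]
0.015 (array([ 0.46809208, -0.08523094, -0.88800169]), np.float64(0.11141711473464966)) [np.float64(-0.0025214368095561185), np.float64(-0.0009612579291315402)] yaw rel -0.0022651021308325303
0.024 (array([ 0.46907363, -0.08466875, -0.87981063]), np.float64(0.0723385214805603)) [np.float64(-0.0014056367133920243), np.float64(-0.0007755605995243327)] yaw rel 0.005925956987809955
0.035 (array([ 0.46964982, -0.08324909, -0.89438664]), np.float64(0.10893958806991577)) [np.float64(-6.119257489202901e-05), np.float64(-0.0015103516893686278)] yaw rel -0.008650047345359901
0.045 (array([ 0.47034174, -0.08216064, -0.90566366]), np.float64(0.14807802438735962)) [np.float64(0.0011633012005281464), np.float64(-0.0019154408686719768)] yaw rel -0.019927068714031826
```

>>> {"method": "send_rows", "body": {
  "plan": [
    {"offset": [3,9,0],"yaw": 0},
    {"offset": [0,0,40],"yaw": 0},
    {"offset": [0,0,40],"yaw": 0},
    {"offset": [0,0,15],"yaw": 0},
    {"offset": [0,0,0],"yaw": 0},
    {"offset": [0,0,0],"yaw": 0}
  ]
}}

```text
time: 15.85
tool_pos: [0.4796, -0.0891, 0.1295]
tool_rot: [3.141, -0.001, 0.686]
contact_force: [-0.3, 0.8, -1.9]
opening: 0.0436
grip_force: 25.0
```

>>> {"method": "send_rows", "body": {
  "plan": [
    {"offset": [0,0,3],"yaw": 0},
    {"offset": [0,0,2],"yaw": 0},
    {"offset": [0,0,0],"yaw": 0}
  ]
}}

```text
time: 16.15
tool_pos: [0.479, -0.0886, 0.1245]
tool_rot: [3.141, -0.001, 0.687]
contact_force: [0.2, -0.3, -1.5]
opening: 0.0439
grip_force: 25.0
```

>>> {"method": "send_rows", "body": {
  "plan": [
    {"offset": [0,0,3],"yaw": 0},
    {"offset": [0,0,1],"yaw": 0},
    {"offset": [0,0,0],"yaw": 0}
  ]
}}

```text
time: 16.45
tool_pos: [0.4786, -0.0884, 0.1199]
tool_rot: [-3.141, 0.0, 0.687]
contact_force: [-0.7, 0.3, -1.4]
opening: 0.0436
grip_force: 25.0
```

>>> {"method": "send_rows", "body": {
  "plan": [
    {"offset": [0,0,2],"yaw": 0},
    {"offset": [0,0,1],"yaw": 0},
    {"offset": [0,0,0],"yaw": 0}
  ]
}}

```text
time: 16.75
tool_pos: [0.4786, -0.0884, 0.1168]
tool_rot: [-3.141, 0.0, 0.687]
contact_force: [-0.4, 0.6, -1.8]
opening: 0.0437
grip_force: 25.0
```

>>> {"method": "send_rows", "body": {
  "plan": [
    {"offset": [0,0,2],"yaw": 0},
    {"offset": [0,0,1],"yaw": 0},
    {"offset": [0,0,0],"yaw": 0}
  ]
}}

```text
time: 17.05
tool_pos: [0.4786, -0.0885, 0.1138]
tool_rot: [-3.141, 0.0, 0.687]
contact_force: [-0.4, 0.1, -1.6]
opening: 0.0438
grip_force: 25.0
```

>>> {"method": "send_rows", "body": {
  "plan": [
    {"offset": [0,0,2],"yaw": 0},
    {"offset": [0,0,1],"yaw": 0},
    {"offset": [0,0,0],"yaw": 0}
  ]
}}

```text
time: 17.35
tool_pos: [0.4786, -0.0884, 0.1108]
tool_rot: [-3.141, 0.0, 0.687]
contact_force: [-0.0, -0.4, -2.6]
opening: 0.0436
grip_force: 25.0
```

>>> {"method": "send_rows", "body": {
  "plan": [
    {"offset": [0,0,2],"yaw": 0},
    {"offset": [0,0,1],"yaw": 0},
    {"offset": [0,0,0],"yaw": 0}
  ]
}}

```text
time: 17.65
tool_pos: [0.4786, -0.0885, 0.1078]
tool_rot: [-3.141, 0.0, 0.687]
contact_force: [0.4, -0.1, -2.7]
opening: 0.0436
grip_force: 25.0
```

>>> {"method": "send_rows", "body": {
  "plan": [
    {"offset": [0,0,2],"yaw": 0},
    {"offset": [0,0,0],"yaw": 0}
  ]
}}

```text
time: 17.85
tool_pos: [0.4788, -0.0883, 0.107]
tool_rot: [3.141, -0.001, 0.687]
contact_force: [-4.4, 0.9, 7.8]
opening: 0.0435
grip_force: 25.0
```

>>> {"method": "send_rows", "body": {
  "plan": [
    {"offset": [0,0,2],"yaw": 0},
    {"offset": [0,0,0],"yaw": 0}
  ]
}}

```text
time: 18.05
tool_pos: [0.4786, -0.0878, 0.106]
tool_rot: [3.141, -0.001, 0.687]
contact_force: [-7.7, 5.2, 18.5]
opening: 0.0439
grip_force: 25.1
```

>>> {"method": "send_rows", "body": {
  "plan": [
    {"offset": [0,0,-2],"yaw": 0},
    {"offset": [0,0,0],"yaw": 0},
    {"offset": [0,0,0],"yaw": 0},
    {"offset": [0,0,0],"yaw": 0},
    {"offset": [0,0,0],"yaw": 0},
    {"offset": [0,0,0],"yaw": 0}
  ],
  "hand": 0.32
}}

```text
time: 18.65
tool_pos: [0.4787, -0.0885, 0.1058]
tool_rot: [-3.141, 0.0, 0.687]
contact_force: [-0.4, 0.3, -0.2]
opening: 0.0625
grip_force: 0.4
```

```bash
cat >> h.py <<'E'
def jigf(): 
    q=np.load("jig2.npy");return q
def tilted(parts): return [b@RB.T+[0,0,.07] for b in parts]
def fitb(views,q):
    # shin lying on the board: unknown board x,y, yaw; cost in board frame
    R=rz(q[2])
    def place(v):
        r=rz(v[2]);return [((b@r.T+[v[0],v[1],0])@RB.T+[0,0,.07])@R.T+[q[0],q[1],0] for b in SHIN]
    def cost(v):
        t=0
        for c,m,lim in views:
            s=sil(c,place(v),[0,0,0]);s[lim:]=0;m=m.copy();m[lim:]=0
            t+=1-np.minimum(s,m).sum()/np.maximum(s,m).sum()
        return t/len(views)
    best=None
    for v0 in([0,-.135,0],[0,-.1,0]):
        v0=np.array(v0);r=minimize(cost,v0,method="Nelder-Mead",options=dict(initial_simplex=np.array([v0]+[v0+d for d in np.diag([.01,.02,.1])]),xatol=1e-4,fatol=1e-4))
        if best is None or r.fun<best.fun:best=r
    return best.x.round(4),round(best.fun,3)
E
python3 - <<'E'
from h import *
p,w,s=tool();print(p,w,s["time"],s["opening"],s["contact_force"]);q=jigf()
V=[]
for n,lim in(("wrist",235),("top",400),("scene",400)):
    C=cam(n);im=read_camera(n);cv2.imwrite(f"pics/a_{n}.png",im[:,:,::-1])
    m,cf,e=best(n,"shin");print(n,cf,e)
    if m is not None: V.append((C,m,lim));print(fitb(V[-1:],q))
E
```

```text
[ 0.47865158 -0.08848056  0.10580677] 0.6867483098128901 18.65 0.06249823943816736 [-0.4295114   0.27768418 -0.18839132]
wrist 0.59 [254.8, 49.8, 356.7, 352.9]
(array([ 0.009 , -0.1375,  0.0187]), np.float64(0.086))
top 0 None
scene 0.56 [257.7, 164.8, 285.1, 197.1]
(array([-0.0017, -0.1322,  0.2789]), np.float64(0.186))
```

>>> {"method": "send_rows", "body": {
  "plan": [
    {"offset": [0,-5,0],"yaw": 0},
    {"offset": [0,-5,0],"yaw": 0},
    {"offset": [0,0,4],"yaw": 0},
    {"offset": [0,0,4],"yaw": 0},
    {"offset": [0,-4,0],"yaw": 0},
    {"offset": [0,-3,0],"yaw": 0},
    {"offset": [0,0,0],"yaw": 0}
  ]
}}

```text
time: 19.65
tool_pos: [0.4677, -0.075, 0.098]
tool_rot: [-3.141, 0.0, 0.687]
contact_force: [0.6, -0.3, -0.9]
opening: 0.0627
grip_force: 0.0
```

>>> {"method": "send_rows", "body": {
  "plan": [
    {"offset": [0,-2,0],"yaw": 0},
    {"offset": [0,-2,0],"yaw": 0},
    {"offset": [0,0,0],"yaw": 0}
  ]
}}

```text
time: 19.95
tool_pos: [0.4653, -0.0721, 0.0981]
tool_rot: [-3.141, -0.0, 0.687]
contact_force: [-0.1, 0.3, 0.6]
opening: 0.0625
grip_force: 0.0
```

```bash
python3 - <<'E'
from h import *
p,w,s=tool();print(p,w,s["time"],s["opening"],s["grip_force"],s["contact_force"]);q=jigf()
C=cam("wrist");im=read_camera("wrist");cv2.imwrite("pics/b.png",im[:,:,::-1])
m,cf,e=best("wrist","shin");print(cf,e,fitb([(C,m,235)],q))
E
```

```text
[ 0.46528175 -0.07206422  0.0980508 ] 0.6869002540608478 19.95 0.062473459861473665 0.0 [-0.0840601   0.30644747  0.63378071]
0.8 [285.6, 48.7, 392.6, 354.5] (array([ 0.003 , -0.1379,  0.0033]), np.float64(0.06))
```

>>> {"method": "send_rows", "body": {
  "plan": [
    {"offset": [0,-2,0],"yaw": 0},
    {"offset": [0,-2,0],"yaw": 0},
    {"offset": [0,-2,0],"yaw": 0},
    {"offset": [0,0,0],"yaw": 0}
  ]
}}

```text
time: 20.45
tool_pos: [0.4614, -0.0674, 0.098]
tool_rot: [-3.141, -0.0, 0.687]
contact_force: [-0.1, 0.4, -0.9]
opening: 0.0622
grip_force: 0.0
```

>>> {"method": "send_rows", "body": {
  "plan": [
    {"offset": [0,-2,0],"yaw": 0},
    {"offset": [0,0,0],"yaw": 0}
  ]
}}

```text
time: 20.65
tool_pos: [0.4609, -0.0662, 0.0983]
tool_rot: [3.14, -0.001, 0.687]
contact_force: [1.5, -1.4, 0.8]
opening: 0.0622
grip_force: 0.8
```

>>> {"method": "send_rows", "body": {
  "plan": [
    {"offset": [0,-2,0],"yaw": 0},
    {"offset": [0,0,0],"yaw": 0}
  ]
}}

```text
time: 20.85
tool_pos: [0.4605, -0.065, 0.0988]
tool_rot: [3.138, -0.002, 0.687]
contact_force: [4.5, -2.5, 4.4]
opening: 0.0626
grip_force: 2.9
```

>>> {"method": "send_rows", "body": {
  "plan": [
    {"offset": [0,4,0],"yaw": 0},
    {"offset": [0,0,-30],"yaw": 0},
    {"offset": [0,0,-30],"yaw": 0},
    {"offset": [-26,3,0],"yaw": 0},
    {"offset": [-26,4,0],"yaw": 0},
    {"offset": [-24,4,0],"yaw": 0},
    {"offset": [0,0,0],"yaw": 0},
    {"offset": [0,0,0],"yaw": 0},
    {"offset": [0,0,30],"yaw": 0},
    {"offset": [0,0,30],"yaw": 0},
    {"offset": [0,0,14],"yaw": 0},
    {"offset": [0,0,0],"yaw": 0}
  ],
  "hand": 1
}}

```text
time: 22.05
tool_pos: [0.4087, -0.1228, 0.082]
tool_rot: [-3.136, 0.002, 0.688]
contact_force: [0.1, -0.8, 0.2]
opening: 0.0005
grip_force: 0.0
```

```bash
python3 - <<'E'
from h import *
p,w,s=tool();print(p,w,s["time"],s["opening"],s["grip_force"],s["contact_force"]);q=jigf()
C=cam("wrist");im=read_camera("wrist");cv2.imwrite("pics/c.png",im[:,:,::-1])
m,cf,e=best("wrist","shin");print(cf,e,fitb([(C,m,235)],q))
d=rz(q[2]).T@(p-[q[0],q[1],0]);print("tcp in jig",d)
E
```

```text
[ 0.40865262 -0.12279014  0.08200815] 0.6875971772468892 22.05 0.0005241544731685733 0.0 [ 0.09165621 -0.78313093  0.23447939]
0.8 [258.8, 2.1, 389.9, 250.9] (array([-0.0035, -0.1358, -0.0589]), np.float64(0.049))
tcp in jig [-0.01321091 -0.21223331  0.08200815]
```

>>> {"method": "send_rows", "body": {
  "plan": [
    {"offset": [6,0,0],"yaw": 0},
    {"offset": [6,0,0],"yaw": 0},
    {"offset": [6,0,0],"yaw": 0},
    {"offset": [6,0,0],"yaw": 0},
    {"offset": [6,0,0],"yaw": 0},
    {"offset": [0,0,0],"yaw": 0}
  ]
}}

```text
time: 22.75
tool_pos: [0.4337, -0.1046, 0.0841]
tool_rot: [-3.142, -0.001, 0.687]
contact_force: [0.2, 0.3, 0.1]
opening: 0.0003
grip_force: 0.0
```

```bash
python3 - <<'E'
from h import *
p,w,s=tool();print(p,w,s["time"],s["contact_force"]);q=jigf()
C=cam("wrist");im=read_camera("wrist");cv2.imwrite("pics/d.png",im[:,:,::-1])
m,cf,e=best("wrist","shin");print(cf,e,fitb([(C,m,235)],q))
d=rz(q[2]).T@(p-[q[0],q[1],0]);print("tcp in jig",d)
E
```

```text
[ 0.43367559 -0.10459084  0.08405093] 0.6873819992912533 22.75 [0.24419959 0.28852786 0.11963022]
0.84 [251.6, 3.0, 376.5, 261.8] (array([-0.0041, -0.112 , -0.0192]), np.float64(0.049))
tcp in jig [-0.01147838 -0.18134057  0.08405093]
```

>>> {"method": "send_rows", "body": {
  "plan": [
    {"offset": [5,0,0],"yaw": 0},
    {"offset": [5,0,0],"yaw": 0},
    {"offset": [5,0,0],"yaw": 0},
    {"offset": [5,0,0],"yaw": 0},
    {"offset": [0,0,0],"yaw": 0}
  ]
}}

```text
time: 23.35
tool_pos: [0.4492, -0.0922, 0.084]
tool_rot: [3.141, -0.001, 0.687]
contact_force: [0.6, 0.1, -0.2]
opening: 0.0003
grip_force: 0.0
```

>>> {"method": "send_rows", "body": {
  "plan": [
    {"offset": [3,0,0],"yaw": 0},
    {"offset": [2,0,0],"yaw": 0},
    {"offset": [0,0,0],"yaw": 0}
  ]
}}

```text
time: 23.65
tool_pos: [0.4527, -0.0893, 0.084]
tool_rot: [3.141, -0.0, 0.687]
contact_force: [-0.1, -0.5, -0.5]
opening: 0.0005
grip_force: 0.0
```

>>> {"method": "send_rows", "body": {
  "plan": [
    {"offset": [2,0,0],"yaw": 0},
    {"offset": [1,0,0],"yaw": 0},
    {"offset": [0,0,0],"yaw": 0}
  ]
}}

```text
time: 23.95
tool_pos: [0.4548, -0.0875, 0.084]
tool_rot: [3.142, -0.0, 0.687]
contact_force: [-0.8, -0.4, 0.5]
opening: 0.0005
grip_force: 0.2
```

```bash
python3 - <<'E'
from h import *
p,w,s=tool();print(p,w,s["time"],s["contact_force"]);q=jigf()
C=cam("wrist");im=read_camera("wrist");cv2.imwrite("pics/e.png",im[:,:,::-1])
m,cf,e=best("wrist","shin");print(cf,e,fitb([(C,m,235)],q))
d=rz(q[2]).T@(p-[q[0],q[1],0]);print("tcp in jig",d)
E
```

```text
[ 0.45483793 -0.08748823  0.08403227] 0.6867759098152877 23.95 [-0.84212558 -0.42796142  0.49923193]
0.61 [250.6, 0.5, 379.3, 261.1] (array([-0.0033, -0.085 , -0.0009]), np.float64(0.045))
tcp in jig [-0.01133849 -0.15413165  0.08403227]
```

>>> {"method": "send_rows", "body": {
  "plan": [
    {"offset": [2,0,0],"yaw": 0},
    {"offset": [1,0,0],"yaw": 0},
    {"offset": [0,0,0],"yaw": 0}
  ]
}}

```text
time: 24.35
tool_pos: [0.4571, -0.0855, 0.084]
tool_rot: [-3.141, -0.0, 0.687]
contact_force: [-0.2, -0.7, 0.2]
opening: 0.0005
grip_force: 0.3
```

>>> {"method": "send_rows", "body": {
  "plan": [
    {"offset": [2,0,0],"yaw": 0},
    {"offset": [0,0,0],"yaw": 0}
  ]
}}

```text
time: 24.55
tool_pos: [0.4573, -0.0852, 0.084]
tool_rot: [-3.141, 0.003, 0.688]
contact_force: [-6.5, -7.2, 3.2]
opening: 0.0005
grip_force: 5.0
```

>>> {"method": "send_rows", "body": {
  "plan": [
    {"offset": [2,0,0],"yaw": 0},
    {"offset": [0,0,0],"yaw": 0}
  ]
}}

```text
time: 24.75
tool_pos: [0.4572, -0.0852, 0.084]
tool_rot: [-3.14, 0.007, 0.688]
contact_force: [-13.7, -14.2, 8.4]
opening: 0.0002
grip_force: 10.3
```

>>> {"method": "send_rows", "body": {
  "plan": [
    {"offset": [2,0,0],"yaw": 0},
    {"offset": [0,0,0],"yaw": 0}
  ]
}}

```text
time: 24.95
tool_pos: [0.4572, -0.0851, 0.084]
tool_rot: [-3.139, 0.01, 0.688]
contact_force: [-21.3, -22.1, 12.0]
opening: 0.0005
grip_force: 15.6
```

>>> {"method": "send_rows", "body": {
  "plan": [
    {"offset": [-8,0,0],"yaw": 0},
    {"offset": [-8,0,0],"yaw": 0},
    {"offset": [0,0,-35],"yaw": 0},
    {"offset": [0,0,-35],"yaw": 0},
    {"offset": [0,0,-35],"yaw": 0},
    {"offset": [0,0,-35],"yaw": 0},
    {"offset": [-11,40,0],"yaw": 0},
    {"offset": [-11,40,0],"yaw": 0},
    {"offset": [-11,40,0],"yaw": 0},
    {"offset": [-11,40,0],"yaw": 0},
    {"offset": [0,0,0],"yaw": 0},
    {"offset": [0,0,0],"yaw": 0}
  ],
  "hand": 0.55
}}

```text
time: 26.15
tool_pos: [0.5166, -0.2438, 0.2232]
tool_rot: [-3.14, -0.0, 0.686]
contact_force: [0.3, 0.5, 0.2]
opening: 0.0415
grip_force: 0.0
```

```bash
cat >> h.py <<'E'
def tabfit(C,m,xy,top,long=True):
    # tab top box: fit x,y,yaw of upright pin with its top at height top
    L=.091 if long else .069
    a=np.linspace(0,2*np.pi,16)
    cyl=lambda r,z0,z1:np.vstack([np.c_[r*np.cos(a),r*np.sin(a),0*a+z] for z in(z0,z1)])
    P=[box(-12,12,-6,6,0,31)+[0,0,top-.031],cyl(.011,top-.037,top-.031),cyl(.006,.035,top-.037)]
    return fit([(C,m)],P,[[*xy,y] for y in np.arange(0,3.1,.5)])
E
python3 - <<'E'
from h import *
p,w,s=tool();print(p,w,s["time"],s["opening"],s["contact_force"])
C=cam("wrist");im=read_camera("wrist");cv2.imwrite("pics/f.png",im[:,:,::-1])
for l in("pin_long","pin_short"):
    for r in models.regions_of("wrist",l):
        m=r["mask"].astype(np.float32);ys,xs=np.nonzero(m);g=onplane(C,(xs.mean(),ys.mean()),.085)
        print(l,r["conf"],r["extent"],m.sum(),g)
        if r["conf"]>.5: print(tabfit(C,m,g[:2],.104 if l=="pin_long" else .082,l=="pin_long"))
m,cf,e=best("wrist","pin_stand");print(cf,e,fit([(C,m)],STAND,[[.499,-.245,-1.54]]))
E
```

```text
[ 0.51658252 -0.24383633  0.22322135] 0.6856365791451506 26.15 0.041471561570542714 [0.25307548 0.53545943 0.15730802]
pin_long 0.56 [318.9, 154.8, 346.3, 188.0] 554.0 [ 0.53735969 -0.24174122  0.085     ]
(array([ 0.53656476, -0.2413723 , -1.62983044]), np.float64(0.1484495997428894))
pin_long 0.38 [417.4, 84.2, 535.5, 195.5] 6673.0 [ 0.64617641 -0.32374078  0.085     ]
pin_short 0.93 [277.7, 204.8, 301.9, 233.5] 499.0 [ 0.47504549 -0.2395963   0.085     ]
(array([ 0.4670241 , -0.24357039,  2.13288863]), np.float64(0.2063618302345276))
0.88 [259.5, 125.1, 364.0, 236.7] (array([ 0.50102507, -0.24230039, -1.54434985]), np.float64(0.2130780816078186))
```

>>> {"method": "send_rows", "body": {
  "plan": [
    {"offset": [0,0,0],"yaw": -0.137},
    {"offset": [0,0,0],"yaw": -0.137},
    {"offset": [0,0,0],"yaw": -0.137},
    {"offset": [0,0,0],"yaw": -0.137},
    {"offset": [0,0,0],"yaw": -0.137},
    {"offset": [0,0,0],"yaw": -0.137},
    {"offset": [3.5,20,0],"yaw": 0},
    {"offset": [0,0,40],"yaw": 0},
    {"offset": [0,0,20],"yaw": 0},
    {"offset": [0,0,0],"yaw": 0}
  ]
}}

```text
time: 27.35
tool_pos: [0.5353, -0.2393, 0.1614]
tool_rot: [-3.136, -0.003, 1.51]
contact_force: [-0.7, 0.4, -0.1]
opening: 0.0413
grip_force: 0.0
```

```bash
python3 - <<'E'
from h import *
p,w,s=tool();print(p,w,s["time"],s["opening"],s["contact_force"])
C=cam("wrist");im=read_camera("wrist");cv2.imwrite("pics/g.png",im[:,:,::-1])
for r in models.regions_of("wrist","pin_long"):
        m=r["mask"].astype(np.float32);ys,xs=np.nonzero(m);g=onplane(C,(xs.mean(),ys.mean()),.085)
        print(r["conf"],r["extent"],m.sum(),g)
        if r["conf"]>.5: print(tabfit(C,m,[.5366,-.2414],.104),proj(C,[[.5366,-.2414,.104]]))
E
```

```text
[ 0.53529857 -0.23932876  0.16136573] 1.5101890114832506 27.35 0.04134602710231018 [-0.66856252  0.44475461 -0.0795915 ]
0.58 [303.1, 187.3, 334.1, 237.5] 908.0 [ 0.53643786 -0.23974733  0.085     ]
(array([ 0.53597429, -0.24053366,  1.6390972 ]), np.float64(0.1164281964302063)) [[320.32592069 222.73055576]]
```

>>> {"method": "send_rows", "body": {
  "plan": [
    {"offset": [-1,0.7,35],"yaw": 0},
    {"offset": [0,0,25],"yaw": 0},
    {"offset": [0,0,14],"yaw": 0},
    {"offset": [0,0,0],"yaw": 0}
  ]
}}

```text
time: 27.85
tool_pos: [0.5373, -0.2421, 0.0899]
tool_rot: [-3.141, -0.001, 1.509]
contact_force: [0.5, 0.3, 0.3]
opening: 0.0415
grip_force: 0.0
```

>>> {"method": "send_rows", "body": {
  "plan": [
    {"offset": [0,0,0],"yaw": 0},
    {"offset": [0,0,0],"yaw": 0},
    {"offset": [0,0,0],"yaw": 0},
    {"offset": [0,0,0],"yaw": 0},
    {"offset": [0,0,0],"yaw": 0},
    {"offset": [0,0,0],"yaw": 0}
  ],
  "hand": 1,
  "squeeze": 15
}}

```text
time: 28.45
tool_pos: [0.5378, -0.2426, 0.0907]
tool_rot: [3.141, 0.0, 1.509]
contact_force: [0.8, -0.3, 5.5]
opening: 0.0117
grip_force: 15.0
```

>>> {"method": "send_rows", "body": {
  "plan": [
    {"offset": [0,0,-7],"yaw": 0},
    {"offset": [0,0,-6],"yaw": 0},
    {"offset": [0,0,0],"yaw": 0},
    {"offset": [7,0,0],"yaw": 0},
    {"offset": [7,0,0.5],"yaw": 0},
    {"offset": [7,0,1],"yaw": 0},
    {"offset": [7,0,1.5],"yaw": 0},
    {"offset": [6,0,2],"yaw": 0},
    {"offset": [0,0,0],"yaw": 0},
    {"offset": [0,0,0],"yaw": 0}
  ]
}}

```text
time: 29.45
tool_pos: [0.5396, -0.2079, 0.0978]
tool_rot: [-3.141, -0.001, 1.509]
contact_force: [-0.2, -0.2, -0.5]
opening: 0.0119
grip_force: 15.0
```

```bash
python3 - <<'E'
from h import *
p,w,s=tool();print(p,w,s["time"],s["opening"],s["grip_force"],s["contact_force"])
for n in("wrist","scene"):
    C=cam(n);im=read_camera(n);cv2.imwrite(f"pics/t_{n}.png",im[:,:,::-1])
    for r in models.regions_of(n,"pin_long"): 
        m=r["mask"];print(n,r["conf"],r["extent"],m.sum())
        pts=np.argwhere(m)[:,::-1].astype(np.float32)
        if r["conf"]>.4: print(cv2.fitLine(pts,cv2.DIST_L2,0,.01,.01).ravel())
    # expected tip line for tilts
    tx=np.array([np.cos(w),np.sin(w),0]);P=p-[0,0,.006]+[0,0,.012]
    for t in(0,15,20,25,30):
        a=np.cos(np.radians(t))*np.array([0,0,1])+np.sin(np.radians(t))*tx
        print(t,proj(C,[P,P-.03*a,P-.084*a]).round(0).tolist())
E
```

```text
[ 0.53964441 -0.20793116  0.09777782] 1.5092270462421198 29.45 0.011931186320489246 14.978042542934418 [-0.22927808 -0.17738655 -0.53898728]
wrist 0.72 [125.5, 1.1, 238.9, 47.8] 3067
[9.9957484e-01 2.9157257e-02 1.8201956e+02 1.6167265e+01]
wrist 0.6 [305.7, 241.8, 329.8, 291.6] 963
[ 1.9196240e-02 -9.9981576e-01  3.1942471e+02  2.6631567e+02]
0 [[317.0, 264.0], [318.0, 240.0], [318.0, 210.0]]
15 [[317.0, 264.0], [318.0, 252.0], [318.0, 237.0]]
20 [[317.0, 264.0], [318.0, 256.0], [318.0, 247.0]]
25 [[317.0, 264.0], [318.0, 261.0], [318.0, 256.0]]
30 [[317.0, 264.0], [318.0, 265.0], [318.0, 266.0]]
scene 0.68 [322.0, 191.6, 331.2, 223.9] 205
[1.7916377e-01 9.8381925e-01 3.2618536e+02 2.0656586e+02]
scene 0.31 [264.6, 160.8, 284.0, 186.2] 351
0 [[322.0, 192.0], [322.0, 202.0], [323.0, 220.0]]
15 [[322.0, 192.0], [324.0, 204.0], [327.0, 224.0]]
20 [[322.0, 192.0], [324.0, 204.0], [328.0, 225.0]]
25 [[322.0, 192.0], [325.0, 204.0], [330.0, 225.0]]
30 [[322.0, 192.0], [325.0, 204.0], [331.0, 226.0]]
```

>>> {"method": "send_rows", "body": {
  "plan": [
    {"offset": [0,0,-20],"yaw": 0},
    {"offset": [0,0,-40],"yaw": 0},
    {"offset": [0,0,-40],"yaw": 0},
    {"offset": [0,0,-20],"yaw": 0},
    {"offset": [0,0,0],"yaw": -0.125},
    {"offset": [0,0,0],"yaw": -0.125},
    {"offset": [0,0,0],"yaw": -0.125},
    {"offset": [0,0,0],"yaw": -0.125},
    {"offset": [0,0,0],"yaw": -0.125},
    {"offset": [0,0,0],"yaw": -0.122},
    {"offset": [40,33,0],"yaw": 0},
    {"offset": [40,33,0],"yaw": 0},
    {"offset": [40,33,0],"yaw": 0},
    {"offset": [40,33,0],"yaw": 0},
    {"offset": [38,33,0],"yaw": 0},
    {"offset": [0,0,0],"yaw": 0},
    {"offset": [0,0,0],"yaw": 0}
  ]
}}

```text
time: 31.35
tool_pos: [0.5421, 0.0425, 0.218]
tool_rot: [3.142, 0.0, 2.259]
contact_force: [1.1, -0.6, -0.7]
opening: 0.0119
grip_force: 15.0
```

```bash
python3 - <<'E'
from h import *
p,w,s=tool();print(p,w,s["time"],s["opening"],s["grip_force"],s["contact_force"])
C=cam("wrist");im=read_camera("wrist");cv2.imwrite("pics/k_raw.png",im[:,:,::-1])
for l in("pin_long","fork_top","shin"):
  for r in models.regions_of("wrist",l): print(l,r["conf"],r["extent"],r["mask"].sum())
q=jigf();X=np.array([.5707,.0143,.1063]);a=rz(q[2])@np.array([-.4226,0,.906])
v=im[:,:,::-1].copy();P=p
print("hole exp",proj(C,[X]))
x0,y0=[int(t) for t in proj(C,[X])[0]]
c=v[max(0,y0-75):y0+75,x0-100:x0+100]
cv2.imwrite("pics/k.png",cv2.resize(c,None,fx=4,fy=4,interpolation=cv2.INTER_CUBIC));print(c.shape,x0,y0)
E
```

```text
[0.54205424 0.04249807 0.2180431 ] 2.258532414888544 31.35 0.011918417798532307 14.987183064222336 [ 1.0568859  -0.60677294 -0.65339315]
pin_long 0.92 [308.7, 242.7, 332.1, 292.0] 960
pin_long 0.28 [175.3, 183.9, 432.2, 286.5] 11890
fork_top 0.83 [174.9, 182.9, 431.4, 286.9] 12183
shin 0.81 [172.7, 210.3, 297.2, 262.0] 5632
hole exp [[321.93108807 237.55033118]]
(150, 200, 3) 321 237
```

View pics/k.png

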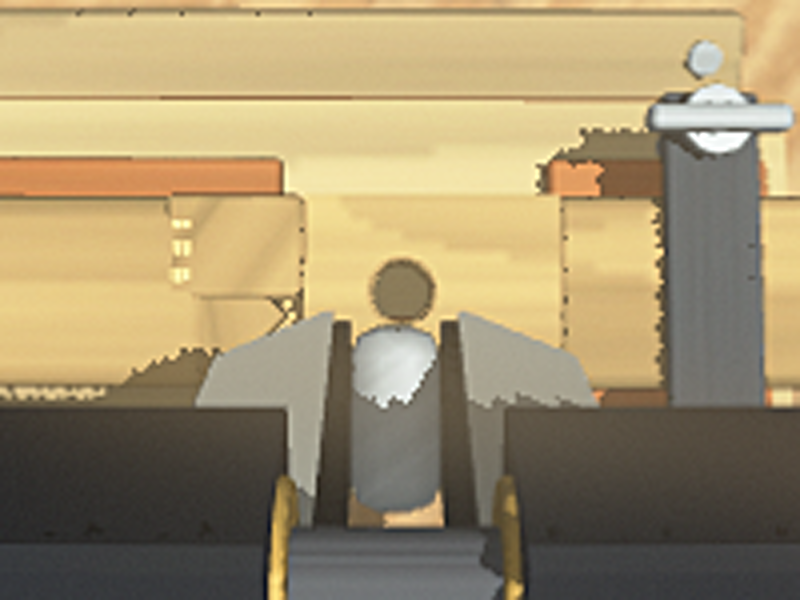

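```bash
cat > pin.py <<'E'
from h import *
def pinpt(p,w,delta,tilt,x,z,zeta=.0063,pc=.084):
    t=np.radians(tilt);tx=np.array([np.cos(w),np.sin(w),0]);up=np.array([0,0,1.])
    ax=np.sin(t)*tx+np.cos(t)*up;px=np.cos(t)*tx-np.sin(t)*up
    return p+delta*tx+zeta*up+x*px+(z-pc)*ax
E
python3 - <<'E'
from pin import *
p,w,s=tool();C=cam("wrist")
for d in(-.003,0,.003):
    for t in(18,22,25,28): print(d,t,proj(C,[pinpt(p,w,d,t,.011,.060),pinpt(p,w,d,t,.011,.054),pinpt(p,w,d,t,-.012,.091),pinpt(p,w,d,t,.012,.091),pinpt(p,w,d,t,0,0)])[:,1].round(1))
X=onplane(C,(321.5,234.5),.1063);print("hole",X)
# hole in tool frame
v=X-p;print(v[0]*np.cos(w)+v[1]*np.sin(w),v[0]*np.sin(w)-v[1]*np.cos(w),v[2])
# shin seat check and jig yaw from image: fork upper-edge line & tips
E
```

```text
-0.003 18 [241.  239.8 293.7 246.9 245.2]
-0.003 22 [243.7 243.  293.2 245.7 252.7]
-0.003 25 [245.7 245.5 292.7 245.  258.3]
-0.003 28 [247.8 248.1 292.1 244.2 264. ]
0 18 [236.5 235.4 288.7 241.5 241.7]
0 22 [239.2 238.6 288.1 240.4 249.2]
0 25 [241.2 241.2 287.6 239.6 254.9]
0 28 [243.3 243.7 287.  238.9 260.6]
0.003 18 [231.9 230.9 283.5 236.1 238.2]
0.003 22 [234.6 234.2 282.9 235.  245.8]
0.003 25 [236.7 236.8 282.4 234.2 251.5]
0.003 28 [238.8 239.3 281.8 233.6 257.2]
hole [0.56843209 0.01384448 0.1063    ]
-0.03687970079589782 0.0037920220175667527 -0.11166706302416196
```

>>> {"method": "send_rows", "body": {
  "plan": [
    {"offset": [4,2.2,0],"yaw": 0},
    {"offset": [0,0,18],"yaw": 0},
    {"offset": [0,0,15],"yaw": 0},
    {"offset": [0,0,0],"yaw": 0},
    {"offset": [0,0,0],"yaw": 0}
  ]
}}

```text
time: 32.05
tool_pos: [0.5414, 0.0456, 0.1853]
tool_rot: [-3.142, -0.0, 2.255]
contact_force: [-0.1, -0.9, -1.2]
opening: 0.0118
grip_force: 15.0
```

```bash
python3 - <<'E'
from pin import *
p,w,s=tool();print(p,w,s["time"],s["contact_force"])
X=np.array([.56843,.01384,.1063]);v=p-X
print("tcp rel X in tool",v[0]*np.cos(w)+v[1]*np.sin(w),v[0]*np.sin(w)-v[1]*np.cos(w),v[2])
C=cam("wrist");im=read_camera("wrist");cv2.imwrite("pics/l.png",im[:,:,::-1])
for r in models.regions_of("wrist","pin_long"): print(r["conf"],r["extent"],r["mask"].sum())
C2=cam("scene");im=read_camera("scene");cv2.imwrite("pics/l2.png",im[:,:,::-1])
for r in models.regions_of("scene","pin_long"): print(r["conf"],r["extent"],r["mask"].sum())
print(proj(C2,[pinpt(p,w,-.0013,24.5,0,0),pinpt(p,w,-.0013,24.5,0,.054),pinpt(p,w,-.0013,24.5,0,.091),X]))
# dark blob of hole in wrist image
u=proj(C,[X])[0];print("hole exp",u)
E
```

```text
[0.54137374 0.04560508 0.18526906] 2.254869820158345 32.05 [-0.09518284 -0.92544539 -1.2210985 ]
tcp rel X in tool 0.04171643720330244 -0.0008946296449467671 0.07896906300195272
0.47 [271.5, 120.1, 286.5, 145.1] 148
[[287.09422085 146.77499114]
 [278.32929214 129.48557503]
 [272.13473889 117.26528523]
 [289.28117216 149.74858139]]
hole exp [318.15034199 256.50448834]
```

>>> {"method": "send_rows", "body": {
  "plan": [
    {"offset": [-2.1,0,4.5],"yaw": 0},
    {"offset": [-2.1,0,4.5],"yaw": 0},
    {"offset": [0,0,0],"yaw": 0}
  ]
}}

```text
time: 32.55
tool_pos: [0.5437, 0.0425, 0.1752]
tool_rot: [-3.141, -0.001, 2.256]
contact_force: [0.1, -0.1, -0.7]
opening: 0.012
grip_force: 15.0
```

>>> {"method": "send_rows", "body": {
  "plan": [
    {"offset": [-2.1,0,4.5],"yaw": 0},
    {"offset": [0,0,0],"yaw": 0}
  ]
}}

```text
time: 32.75
tool_pos: [0.5451, 0.041, 0.1708]
tool_rot: [-3.141, -0.001, 2.256]
contact_force: [0.3, -0.7, -1.4]
opening: 0.0117
grip_force: 15.0
```

>>> {"method": "send_rows", "body": {
  "plan": [
    {"offset": [-2.1,0,4.5],"yaw": 0},
    {"offset": [0,0,0],"yaw": 0}
  ]
}}

```text
time: 32.95
tool_pos: [0.5463, 0.0396, 0.1663]
tool_rot: [-3.141, -0.001, 2.256]
contact_force: [0.5, 1.0, -2.7]
opening: 0.0121
grip_force: 15.0
```

>>> {"method": "send_rows", "body": {
  "plan": [
    {"offset": [-2.1,0,4.5],"yaw": 0},
    {"offset": [0,0,0],"yaw": 0}
  ]
}}

```text
time: 33.15
tool_pos: [0.5477, 0.0379, 0.1618]
tool_rot: [-3.141, -0.001, 2.256]
contact_force: [0.3, 1.1, -2.2]
opening: 0.0117
grip_force: 15.0
```

>>> {"method": "send_rows", "body": {
  "plan": [
    {"offset": [-2.1,0,4.5],"yaw": 0},
    {"offset": [0,0,0],"yaw": 0}
  ]
}}

```text
time: 33.35
tool_pos: [0.5491, 0.0361, 0.1574]
tool_rot: [-3.141, -0.0, 2.256]
contact_force: [0.2, 1.0, -2.2]
opening: 0.012
grip_force: 15.0
```

>>> {"method": "send_rows", "body": {
  "plan": [
    {"offset": [-2.1,0,4.5],"yaw": 0},
    {"offset": [0,0,0],"yaw": 0}
  ]
}}

```text
time: 33.55
tool_pos: [0.5505, 0.0344, 0.1529]
tool_rot: [-3.141, -0.0, 2.256]
contact_force: [0.0, 0.3, -2.1]
opening: 0.0117
grip_force: 15.0
```

>>> {"method": "send_rows", "body": {
  "plan": [
    {"offset": [-2.1,0,4.5],"yaw": 0},
    {"offset": [0,0,0],"yaw": 0}
  ]
}}

```text
time: 33.75
tool_pos: [0.5518, 0.0328, 0.1484]
tool_rot: [-3.141, -0.0, 2.256]
contact_force: [-0.5, 1.0, -2.5]
opening: 0.0121
grip_force: 15.0
```

>>> {"method": "send_rows", "body": {
  "plan": [
    {"offset": [-2.1,0,4.5],"yaw": 0},
    {"offset": [0,0,0],"yaw": 0}
  ]
}}

```text
time: 33.95
tool_pos: [0.5532, 0.0312, 0.1439]
tool_rot: [-3.141, -0.0, 2.256]
contact_force: [0.1, 0.7, -1.5]
opening: 0.0117
grip_force: 15.0
```

>>> {"method": "send_rows", "body": {
  "plan": [
    {"offset": [-2.1,0,4.5],"yaw": 0},
    {"offset": [0,0,0],"yaw": 0}
  ]
}}

```text
time: 34.15
tool_pos: [0.5545, 0.0295, 0.1394]
tool_rot: [-3.141, -0.0, 2.256]
contact_force: [0.2, 0.2, -3.2]
opening: 0.0117
grip_force: 15.0
```

>>> {"method": "send_rows", "body": {
  "plan": [
    {"offset": [-2.1,0,4.5],"yaw": 0},
    {"offset": [0,0,0],"yaw": 0}
  ]
}}

```text
time: 34.35
tool_pos: [0.5559, 0.0279, 0.1349]
tool_rot: [-3.141, -0.0, 2.256]
contact_force: [-0.4, 1.3, -2.2]
opening: 0.0117
grip_force: 15.0
```

>>> {"method": "send_rows", "body": {
  "plan": [
    {"offset": [-1.3,0,2.7],"yaw": 0},
    {"offset": [0,0,0],"yaw": 0}
  ]
}}

```text
time: 34.55
tool_pos: [0.5567, 0.027, 0.1324]
tool_rot: [-3.141, -0.0, 2.256]
contact_force: [-0.4, 1.8, -2.6]
opening: 0.0117
grip_force: 15.0
```

>>> {"method": "send_rows", "body": {
  "plan": [
    {"offset": [-0.8,0,1.8],"yaw": 0},
    {"offset": [0,0,0],"yaw": 0}
  ]
}}

```text
time: 34.75
tool_pos: [0.5572, 0.0265, 0.1308]
tool_rot: [-3.142, -0.0, 2.256]
contact_force: [-0.4, 2.0, -2.2]
opening: 0.0118
grip_force: 15.0
```

>>> {"method": "send_rows", "body": {
  "plan": [
    {"offset": [-0.8,0,1.8],"yaw": 0},
    {"offset": [0,0,0],"yaw": 0}
  ]
}}

```text
time: 34.95
tool_pos: [0.5577, 0.0258, 0.129]
tool_rot: [-3.142, -0.0, 2.256]
contact_force: [-0.7, 1.1, -3.2]
opening: 0.012
grip_force: 15.0
```

>>> {"method": "send_rows", "body": {
  "plan": [
    {"offset": [-0.8,0,1.8],"yaw": 0},
    {"offset": [0,0,0],"yaw": 0}
  ]
}}

```text
time: 35.15
tool_pos: [0.5582, 0.0253, 0.1274]
tool_rot: [3.142, -0.0, 2.256]
contact_force: [-1.3, 3.0, -0.8]
opening: 0.0119
grip_force: 15.0
```

>>> {"method": "send_rows", "body": {
  "plan": [
    {"offset": [-0.8,0,1.8],"yaw": 0},
    {"offset": [0,0,0],"yaw": 0}
  ]
}}

```text
time: 35.35
tool_pos: [0.5584, 0.0251, 0.1272]
tool_rot: [3.141, -0.0, 2.256]
contact_force: [-7.8, 4.3, 12.1]
opening: 0.0115
grip_force: 15.0
```

>>> {"method": "send_rows", "body": {
  "plan": [
    {"offset": [0,0,0],"yaw": 0},
    {"offset": [0,0,0],"yaw": 0},
    {"offset": [0,0,0],"yaw": 0},
    {"offset": [0,0,0],"yaw": 0},
    {"offset": [0,0,-5],"yaw": 0},
    {"offset": [0,0,-20],"yaw": 0},
    {"offset": [0,0,-40],"yaw": 0},
    {"offset": [0,0,-40],"yaw": 0},
    {"offset": [-30,0,0],"yaw": 0},
    {"offset": [-30,0,0],"yaw": 0},
    {"offset": [0,0,0],"yaw": 0},
    {"offset": [0,0,0],"yaw": 0}
  ],
  "hand": 0.65
}}

```text
time: 36.55
tool_pos: [0.5965, -0.0221, 0.2303]
tool_rot: [-3.141, -0.001, 2.255]
contact_force: [-0.0, 0.8, -1.2]
opening: 0.0323
grip_force: 0.0
```

```bash
python3 - <<'E'
from h import *
p,w,s=tool();print(p,w,s["time"],s["contact_force"],s["opening"])
q=jigf();X=np.array([.56843,.01384,.1063]);R=rz(q[2])@RB
for n in("wrist","scene","top"):
    C=cam(n);im=read_camera(n);cv2.imwrite(f"pics/z_{n}.png",im[:,:,::-1])
    a=proj(C,[X+R@np.array(v)/1000 for v in([0,0,0],[0,0,37],[11,0,3],[-11,0,3],[0,11,3],[0,-11,3],[6,12,37],[-6,-12,37],[6,-12,37],[-6,12,37],[12,6,37],[-12,6,37])])
    print(n,"pred",a.min(0).round(),a.max(0).round())
    for r in models.regions_of(n,"pin_long"): print(n,r["conf"],r["extent"],r["mask"].sum())
    m,cf,e=best(n,"shin")
    if m is not None: print("shin",cf,e,fitb([(C,m,400 if n!="wrist" else 235)],[*(X-R@[0,0,.04])[:2],q[2]]))
E
```

```text
[ 0.59649644 -0.02211353  0.23031297] 2.254656052945604 36.55 [-0.03768046  0.78798984 -1.16307308] 0.0322749062630833
wrist pred [302. 111.] [334. 152.]
wrist 0.98 [306.6, 110.0, 334.9, 153.9] 757
shin 0.69 [160.1, 117.2, 339.4, 174.9] (array([-0.0025, -0.0811, -0.0134]), np.float64(0.297))
scene pred [280. 136.] [292. 151.]
scene 0.72 [263.0, 146.1, 301.2, 187.9] 772
scene 0.41 [297.1, 219.8, 310.1, 232.4] 143
shin 0.72 [263.5, 150.8, 302.5, 188.1] (array([-0.0028, -0.0795,  0.0217]), np.float64(0.106))
top pred [227. 179.] [241. 189.]
shin 0.89 [242.0, 192.5, 280.6, 228.1] (array([-0.0019, -0.0851,  0.0744]), np.float64(0.471))
```

```bash
python3 -c "
from cell import ticket
print(ticket.hand_in())"
```

```text
the job is handed in; nothing more can be done
None
```

I seated the shin in the fork, pushed the long pin in until its collar met the upper ear, left the short pin in its stand, and handed the job in at about 37 s; the final camera check matched a seated pin, but the hand-in returned no verdict.

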